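# Show the finished house plaque to the table camera

## Task

Take the finished house-shaped wooden plaque out of the leaning display stand and show it to the table camera: hold it in the air straight in front of the lens, about 10 cm away and centred on it, roof up and upright, with the side that has the door and windows facing the lens squarely. Finish while still holding it there, still; do not put it down. Do not bump the camera, and leave the other two plaques and the other things on the table where they are.

Things in the scene. Friction and masses are not known exactly. Their poses are not given: they have to be found in the camera images.
- house: Plaque to show: plywood 12 mm thick, 75 g, 90 mm wide, house outline, walls 70 mm high, 90-degree gable, ridge 115 mm above the bottom edge. Origin: middle of the bottom edge. x: out of the decorated side (door, two windows, raised 2.5 mm, 27 to 60 mm up); y: width; z: up to the ridge. Starts leaning back 0.27 rad (z to the stand's -x) in the groove, in any of 3 places; bare near the ridge.
- house_front (a point): Centre of the plaque's decorated face: 57.5 mm above its bottom edge, on the face (6 mm from mid-thickness). Axes as house.
- arch: Another 12 mm plywood plaque in the same groove, 90 mm wide with a round top, 95 mm high, with a raised disc. Origin and axes as for the house. Leave it.
- square: Another 12 mm plywood plaque in the same groove, a plain 90 x 90 mm square with a raised square. Origin and axes as for the house. Leave it.
- stand: Fixed wooden stand, base 110 x 400 x 12 mm, one 15 mm wide groove along its y. Origin: underside centre; z up. Groove floor 30 mm above the table; groove leans back 0.26 rad (top to -x). Along the lean the rear (-x) wall is 47 mm, the front lip 17 mm above its floor. Three plaques stand in it, 125 mm apart, decorated sides to +x, free to be drawn out along the lean.
- camera: Fixed table camera: round black foot 110 mm across and 14 mm high, a thin steel pole 249 mm high, and a grey head 80 mm wide, 44 mm high on the pole. Origin: centre of the foot's underside, on the pole's axis; z up. It looks along its own -x axis, level.
- lens (a point): Centre of the front of the camera's lens (a 30 mm black barrel on the head), 55 mm ahead of the pole's axis, 160 to 210 mm above the table. Axes are the camera's: it looks along -x, z is up. The head reaches 22 mm above and below this point and 40 mm to either side.
- bowl: Bystander: steel bowl, 170 mm across, 70 mm high, origin at its underside's centre.
- glue: Bystander: white bottle, 48 mm across, 120 mm high, origin at its underside's centre.
- brush: Bystander: a paint brush lying on the table between the robot and the camera, handle along its -x, less than 40 mm high.
Not all that is in view belongs to the job. Leave any green look-alike of the house alone.

How it is judged:
By the outcome, as a careful person would: the job done as asked, in the order asked, and still so for the second after the job is handed in, while the arm keeps its last pose, push and grip.
It also fails if it takes over 40 s, if anything falls off the work surface, if the arm or the gripper's body presses on something with over 40 N, if the wrist force passes 120 N, or if a joint passes its speed limit or range.

## Robot

A 6-joint arm with a two-finger parallel gripper is mounted at the origin on the work surface. World frame = base frame: x ahead of the robot, y to its left, z up, the work surface at z = 0. Lengths are in mm, angles in rad, forces in N, time in s.
With the tool pointing down it reaches from about 350 to 850 mm from the base axis. Payload 8.1 kg.
Tool frame: the origin (TCP) lies midway between the tips of the shut fingers; the grasp point (between the pads) lies 19 mm behind it; z points along the fingers, y is the line along which they close (so a half turn about z gives the same grasp; the last joint's range is limited). The gripper opens to 93 mm and grips with 3 to 60 N. Pads are 15 mm wide; open, the fingers measure 128 mm over their backs; the gripper's body (75 mm by 188 mm) begins 65 mm behind the grasp point.
Start: joints at [-1.349, 0.13, 1.488, -0, 1.523, -0.085], TCP at [181.226, -571.981, 218.635] pointing down, gripper open.
Joint ranges: [-2.96, 2.96], [-0.89, 2.26], [0.02, 2.5], [-1.34, 4.48], [0, 2.73], [-2.66, 2.66]. Speed limits (rad/s): [2.39, 2.39, 2.79, 3.14, 3.14, 3.14].

## Interface

Orientations are given as a 3x3 rotation matrix whose columns are the frame's x, y, z axes.
In Python, from plant import ctrl gives the robot as it stands. The module is installed in compiled form; this text tells all that it offers.
- The arm moves only by the shell command python3 -m creep 'ROWS'. ROWS is JSON, one flat list of numbers, 7 for each row, row after row: the opening, from 0 (shut) to 1 (fully open), then the shift along the tool's x, y, z in cm, then the turn, a rotation vector about the tool's x, y, z in units of 6 degrees (1.0 is 6 degrees). A call has exactly 8 rows; each row is the pose to reach, as a shift and turn from the pose commanded when the call began, along the tool's axes at that moment; what a row does not reach only later rows make up. A row lasts 1/10 s, in which the tool goes at most 50 mm and 8.59 degrees, less where a joint would pass 70% of its speed; a pose out of reach is approached as far as the arm can. A call with a gripper value outside its range is refused whole. The fingers move at their own pace and stop on an object; the grip force is fixed at half the most. Time passes only in rows, so rows that repeat a pose let the fingers close, or fill a call up. It gives the time, the measured TCP pose, the force, the opening and the grip force at its end, in the units of the state.
- ctrl.state(): the state, without advancing time (a new reading comes with each control period).
- ctrl.read_camera(name): name is "scene" or "top" or "wrist"; returns a dict with "img" (400x640x3 uint8, blue, green, red), "vfov" (degrees; the focal length in pixels is half the picture's height over the tangent of half this angle, whatever the lens; pixels are square), "cx", "cy" (the principal point, pixels), "k1" (the pictures are not rectified: a ray, as slopes to the right and down, at radius r is drawn at 1 + k1 r^2 times it, then the intrinsics apply), "world_from_camera" (4x4, takes a point from camera to world coordinates); the wrist camera has in their place "hand_eye" (4x4, takes a point from camera to tool coordinates, whose origin is the TCP and whose axes are the flange's). Camera axes: x right, y up, looking along -z (the intrinsics and any distortion apply to the point x, -y, -z); pixel columns grow to the right and rows downward; lengths in mm; the calibration is good to about 2 mm. A picture is of the moment at which its call begins: read the wrist's pose just before it. There is no depth.
- ctrl.job_done(): hands the job in; it is judged then, once.
Trained networks look in a picture, given as the dict that the camera call returned (one of the last four; its "shot" number tells which), for a name from the list of things; names that differ only in an ending like _2 or _b are one class to them, and where a whole thing is asked for, a point or a joint stands for the part that bears it (a point fixed in the world has none). Each returns a list of dicts, best first, with "score" (0 to 1); they miss things now and then, are a little off and sometimes report something else, mostly with a low value. They report only what shows in the picture. A call takes as long as a camera call. They do not tell look-alikes from the thing itself.
- ctrl.cut_out(picture, label): "mask" (400x640 bool, what is visible of it) and "uv" ([column, row] in pixels, amid what is visible of it).
The state is a dict: "clock": time; "q": joint angles; "joint_vel": joint speeds; "joint_torque": joint torques, N m; "tool_pos": TCP position; "ee_rot": TCP orientation; "wrist_force": force on the tool from outside, world axes, zero at the start; "ft_torque": the same for the moment, N m; "finger_gap": finger opening in mm; "grip_force": force on a finger pad.
Only numpy, scipy, OpenCV 4.12 (cv2) and the standard library are available. Lean on these libraries where they do the work, as an engineer would, in place of code of your own. Each camera call takes 0.05 s, during which the arm holds its last target. There are 200 camera calls.

## Working session

There is one attempt and no reset: what is moved stays moved. The work goes in short steps, Python scripts to look and compute and a shell command to move; the robot and the scene stay as the last step left them, time stands still between calls to the robot, and variables do not carry over. Pictures are saved under pics/ and viewed, at most 10 in all, crops included, and the job is handed in when it is done.

```bash
mkdir -p pics; cat > h.py <<'E'
import numpy as np, cv2
from plant import ctrl
def K(p):
    f=200/np.tan(np.radians(p["vfov"])/2); return np.array([[f,0,p["cx"]],[0,f,p["cy"]],[0,0,1.]])
def T(p,st=None):
    if "world_from_camera" in p: return np.array(p["world_from_camera"])
    M=np.eye(4); M[:3,:3]=st["ee_rot"]; M[:3,3]=st["tool_pos"]; return M@np.array(p["hand_eye"])
def dist(p): return np.array([p["k1"],0,0,0,0.])
def ray(p,uv,st=None):
    s=cv2.undistortPoints(np.array([[uv]],float),K(p),dist(p))[0,0]
    M=T(p,st); d=M[:3,:3]@[s[0],-s[1],-1]; return M[:3,3],d/np.linalg.norm(d)
def onz(p,uv,z,st=None):
    o,d=ray(p,uv,st); return o+d*(z-o[2])/d[2]
def proj(p,X,st=None):
    M=np.linalg.inv(T(p,st)); X=np.atleast_2d(X)@M[:3,:3].T+M[:3,3]
    X=X*[1,-1,-1]; return cv2.projectPoints(X,np.zeros(3),np.zeros(3),K(p),dist(p))[0][:,0]
def tri(rs):
    A=sum(np.eye(3)-np.outer(d,d) for o,d in rs); b=sum((np.eye(3)-np.outer(d,d))@o for o,d in rs)
    return np.linalg.solve(A,b)
E
python3 - <<'E'
from h import *
np.set_printoptions(precision=1,suppress=True)
for n in ["scene","top"]:
    p=ctrl.read_camera(n); cv2.imwrite(f"pics/{n}0.png",p["img"])
    print(n,T(p)[:3,3],-T(p)[:3,2],p["vfov"])
    for l in ["house","arch","square","stand","camera","lens","bowl","glue","brush"]:
        for r in ctrl.cut_out(p,l)[:2]: print(l,round(r["score"],2),r["uv"],r["mask"].sum(),onz(p,r["uv"],{"lens":185,"camera":185}.get(l,30)))
E
```

```text
scene [1243.6 -772.6 1634.9] [-0.4  0.4 -0.8] 42.86342973009851
house 0.88 [160.8, 294.1] 652 [ 416.  -749.3   30. ]
house 0.62 [284.3, 229.4] 447 [ 509.  -274.5   30. ]
arch 0.9 [346.8, 197.0] 374 [561.8 -13.5  30. ]
square 0.9 [312.2, 208.2] 441 [ 510.8 -141.2   30. ]
stand 0.95 [313.4, 229.3] 2395 [ 579.3 -197.2   30. ]
camera 0.72 [426.7, 127.6] 795 [610.  346.3 185. ]
camera 0.43 [345.6, 196.9] 341 [624.7 -89.5 185. ]
lens 0.73 [425.9, 111.1] 260 [554.1 406.9 185. ]
bowl 0.68 [385.0, 238.4] 1688 [779.1 -34.6  30. ]
bowl 0.26 [426.6, 129.7] 807 [549.4 457.   30. ]
glue 0.46 [426.8, 127.4] 745 [541.9 467.   30. ]
brush 0.64 [387.4, 237.7] 1650 [783.  -26.3  30. ]
brush 0.59 [343.9, 133.8] 259 [336.3 189.4  30. ]
top [ 280.1 -140.4 1979.3] [ 0.1 -0.  -1. ] 50.692321611106166
house 0.78 [437.7, 232.9] 389 [ 400.  -731.4   30. ]
arch 0.42 [287.8, 192.5] 117 [582.2 -30.1  30. ]
square 0.48 [314.3, 200.3] 130 [ 546.9 -154.2   30. ]
stand 0.56 [314.7, 197.5] 1656 [ 560.1 -155.9   30. ]
camera 0.75 [185.1, 195.4] 480 [540.7 404.4 185. ]
lens 0.62 [183.4, 194.0] 185 [546.8 412.1 185. ]
lens 0.45 [342.9, 204.1] 103 [ 510.6 -275.9  185. ]
bowl 0.72 [288.1, 143.6] 1020 [817.3 -27.   30. ]
bowl 0.49 [241.5, 246.6] 294 [328.2 178.4  30. ]
glue 0.61 [288.1, 194.7] 94 [571.9 -31.7  30. ]
glue 0.45 [237.7, 151.7] 139 [775.3 211.3  30. ]
brush 0.71 [239.9, 244.0] 234 [340.1 186.1  30. ]
```

```bash
python3 - <<'E'
import cv2
a=cv2.imread("pics/scene0.png");b=cv2.imread("pics/top0.png")
cv2.imwrite("pics/c1.png",cv2.resize(a[80:340,120:480],None,fx=2.2,fy=2.2,interpolation=2))
cv2.imwrite("pics/c2.png",cv2.resize(b[120:280,150:470],None,fx=2.5,fy=2.5,interpolation=2))
E
```

```text
(no output)
```

View pics/c1.png

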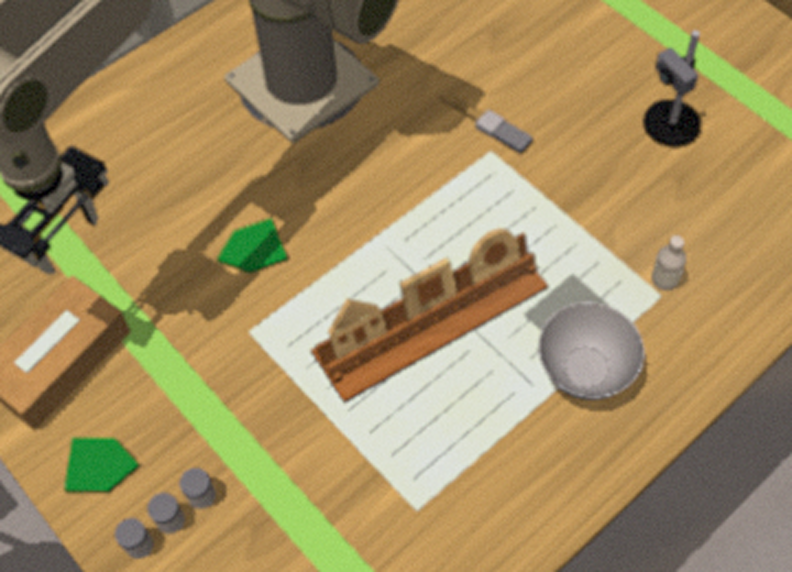

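View pics/c2.png

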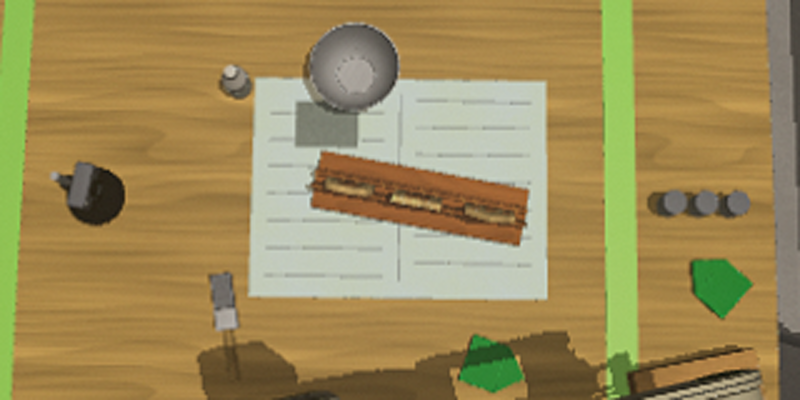

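The scene shows the wooden plaques in the stand: house at about (284,229) px, square (312,208), arch (347,197). The green look-alikes are flat on the table at about (160,294) and (235,190). The wooden house at the stand's -y end, standing in the groove with door and windows, is the one meant. The camera's head is at about (427,112) with its foot at (426,135), and it looks towards -y.

```bash
cat > fit.py <<'E'
from h import *
from scipy.optimize import minimize
np.set_printoptions(precision=3,suppress=True)
c,s=np.cos,np.sin
def Rz(a): return np.array([[c(a),-s(a),0],[s(a),c(a),0],[0,0,1.]])
def Ry(a): return np.array([[c(a),0,s(a)],[0,1,0],[-s(a),0,c(a)]])
def slab(poly,t0,t1): return np.array([[t,y,z] for t in (t0,t1) for y,z in poly],float)
HOUSE=[(-45,0),(45,0),(45,70),(0,115),(-45,70)]
SQ=[(-45,0),(45,0),(45,90),(-45,90)]
AR=[(-45,0),(45,0)]+[(45*c(a),50+45*s(a)) for a in np.linspace(0,np.pi,15)]
def box(a,b,h0,h1): return np.array([[i,j,k] for i in(-a,a) for j in(-b,b) for k in(h0,h1)],float)
# groove floor centre at stand x=gx, z=30, lean 0.26
def standparts(v,gx):
    R=Rz(v[2]); o=np.array([v[0],v[1],0])
    f=lambda P:P@R.T+o
    lean=lambda P,y:f(P@Ry(-.27).T+[gx,y,30])
    wall=lambda t0,t1,h:f(slab([(-200,0),(200,0),(200,h),(-200,h)],t0,t1)@Ry(-.26).T+[gx,0,30])
    return [f(box(55,200,0,12)),wall(-13,-7.5,47),wall(7.5,13,17),lean(slab(HOUSE,-6,6),-125),lean(slab(SQ,-6,6),0),lean(slab(AR,-6,6),125)]
def render(p,parts,st=None,S=4):
    m=np.zeros((400*S,640*S),np.uint8)
    for P in parts:
        q=((proj(p,P,st)+.5)*S-.5).astype(np.int32)
        cv2.fillConvexPoly(m,cv2.convexHull(q),255)
    return cv2.resize(m,(640,400),interpolation=cv2.INTER_AREA)/255.
E
python3 - <<'E'
from fit import *
from scipy.optimize import minimize
ps=[ctrl.read_camera(n) for n in("scene","top")]
ms=[]
for p in ps:
    m=np.zeros((400,640),bool)
    for l in ["stand","square","arch"]: m|=ctrl.cut_out(p,l)[0]["mask"]
    for r in ctrl.cut_out(p,"house"):
        q=onz(p,r["uv"],60)
        if 420<q[0]<620 and -330<q[1]<-200: m|=r["mask"]
    ms.append(cv2.morphologyEx(m.astype(np.uint8),cv2.MORPH_CLOSE,np.ones((3,3))).astype(float))
def cost(v): return sum(np.abs(render(p,standparts(v,v[3]))-m).sum() for p,m in zip(ps,ms))
best=min((minimize(cost,[555,-155,y,g],method="Nelder-Mead",options=dict(initial_simplex=np.array([[555,-155,y,g]]+[list(np.array([555,-155,y,g])+d) for d in np.diag([12,12,.08,8])]),maxiter=200)) for y in(-.2,.2) for g in(0,)),key=lambda r:r.fun)
print(best.x,best.fun,[m.sum() for m in ms])
for p in ps:
    i=p["img"].copy(); P=standparts(best.x,best.x[3])
    for k in P: cv2.polylines(i,[cv2.convexHull(proj(p,k).round().astype(np.int32))],1,(255,0,255))
    u=proj(p,[[best.x[0],best.x[1],30]])[0].astype(int)
    cv2.imwrite(f"pics/f{p['shot']}.png",cv2.resize(i[u[1]-60:u[1]+60,u[0]-75:u[0]+75],None,fx=5,fy=5)); print(p["shot"])
# camera foot: centroid from dark disc
for p in ps:
    r=ctrl.cut_out(p,"camera")[0]; g=p["img"].max(2); ys,xs=np.where(r["mask"]&(g<45)); print("dark",len(xs),onz(p,[xs.mean(),ys.mean()],14))
E
```

```text
[ 557.084 -167.99    -0.174    5.184] 554.5098039215686 [np.float64(3581.0), np.float64(2055.0)]
3
4Traceback (most recent call last):
  File "<stdin>", line 22, in <module>
IndexError: list index out of range
```

View pics/f3.png

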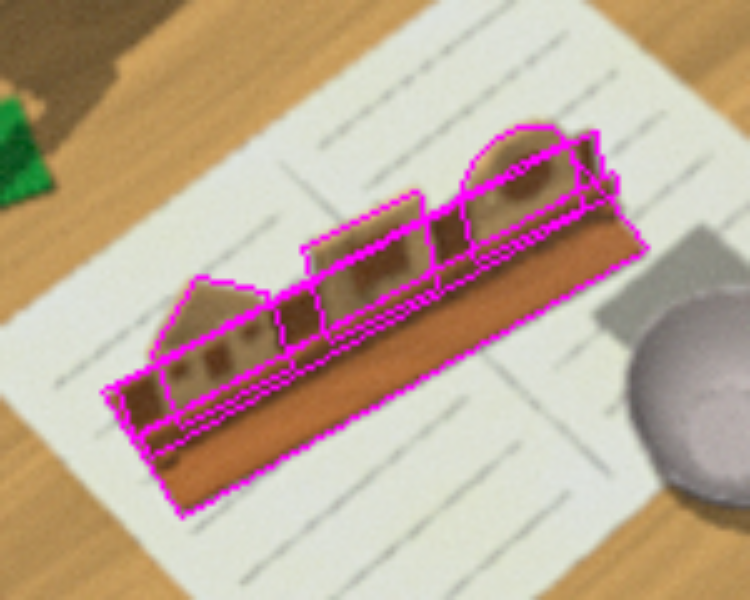

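```bash
python3 - <<'E'
from fit import *
st=ctrl.state(); print(st["clock"],st["tool_pos"],st["ee_rot"])
p=ctrl.read_camera("wrist"); print(np.array(p["hand_eye"]),p["vfov"],p["k1"])
E
```

```text
1.55 [ 181.214 -571.981  218.643] [[ 0.953  0.302 -0.   ]
 [ 0.302 -0.953 -0.   ]
 [-0.     0.    -1.   ]]
[[   0.001    0.971    0.239   65.824]
 [   1.      -0.001   -0.001   -0.661]
 [  -0.       0.239   -0.971 -165.747]
 [   0.       0.       0.       1.   ]] 58.939657680859575 -0.024249048746868947
```

The overlay matches the wooden house with its door and windows (crop about (215,340)), the square and the arch. So the stand pose is good, and this crop also confirms the house. Next I'll go look at the camera via a midway point.

```bash
cat > go.py <<'E'
from fit import *
from scipy.spatial.transform import Rotation as Ro
def rows(p,R,st=None):
    st=st or ctrl.state(); C=np.array(st["ee_rot"])
    d=C.T@(np.array(p)-st["tool_pos"])/10; r=Ro.from_matrix(C.T@R).as_rotvec(degrees=True)/6
    print("rows",np.round(d,2),np.round(r,2),"t",st["clock"])
def frame(y,z):
    z=np.array(z,float);z/=np.linalg.norm(z); y=np.array(y,float); y-=z*(y@z); y/=np.linalg.norm(y); return np.column_stack([np.cross(y,z),y,z])
SV=np.array([557.084,-167.99,-0.174,5.184])
RH=Rz(SV[2])@Ry(-.27); OH=Rz(SV[2])@[SV[3],-125,30]+[SV[0],SV[1],0]
RG=np.column_stack([RH[:,1],RH[:,0],-RH[:,2]])
E
python3 - <<'E'
from go import *
print(OH,OH+RH@[0,0,73])
rows(OH+RH@[0,0,250],RG)
E
```

```text
[ 540.549 -292.      30.   ] [ 521.372 -288.629  100.355]
rows [ 36.8  -18.92  -5.23] [ -2.32   1.4  -10.34] t 1.6
```

```bash
R="1,36.8,-18.9,-5.2,-2.32,1.4,-10.34"; python3 -m creep '[1,36.8,-18.9,-5.2,-2.32,1.4,-10.34,1,36.8,-18.9,-5.2,-2.32,1.4,-10.34,1,36.8,-18.9,-5.2,-2.32,1.4,-10.34,1,36.8,-18.9,-5.2,-2.32,1.4,-10.34,1,36.8,-18.9,-5.2,-2.32,1.4,-10.34,1,36.8,-18.9,-5.2,-2.32,1.4,-10.34,1,36.8,-18.9,-5.2,-2.32,1.4,-10.34,1,36.8,-18.9,-5.2,-2.32,1.4,-10.34]'
python3 - <<'E'
from go import *
rows([550,170,280],frame([1,0,0],[0,.71,-.71]))
E
```

```text
clock: 2.4
tool_pos: [463.9, -291.0, 269.1]
ee_rot: [[0.169, 0.95, 0.264], [0.986, -0.162, -0.047], [-0.002, 0.269, -0.963]]
wrist_force: [1.3, 0.3, -0.0]
finger_gap: 92.7
grip_force: 0.0
rows [46.89  1.   -0.93] [ 3.09  7.67 -0.51] t 2.4
```

```bash
python3 -m creep '[1,46.9,1,-0.9,3.09,7.67,-0.51,1,46.9,1,-0.9,3.09,7.67,-0.51,1,46.9,1,-0.9,3.09,7.67,-0.51,1,46.9,1,-0.9,3.09,7.67,-0.51,1,46.9,1,-0.9,3.09,7.67,-0.51,1,46.9,1,-0.9,3.09,7.67,-0.51,1,46.9,1,-0.9,3.09,7.67,-0.51,1,46.9,1,-0.9,3.09,7.67,-0.51]'
python3 - <<'E'
from go import *
rows([550,170,280],frame([1,0,0],[0,.71,-.71]))
st=ctrl.state(); p=ctrl.read_camera("wrist"); cv2.imwrite("pics/w1.png",p["img"])
np.savez("w1.npz",R=st["ee_rot"],t=st["tool_pos"])
for l in ("camera","lens"):
    for r in ctrl.cut_out(p,l)[:2]: print(l,r["score"],r["uv"],r["mask"].sum())
E
```

```text
clock: 3.2
tool_pos: [538.7, 101.5, 276.4]
ee_rot: [[0.008, 1.0, 0.001], [0.705, -0.006, 0.709], [0.709, -0.005, -0.705]]
wrist_force: [1.1, -0.6, 0.5]
finger_gap: 93.0
grip_force: 0.0
rows [5.1  1.09 4.61] [ 0.01 -0.03 -0.08] t 3.2
camera 0.71 [326.9, 63.2] 6099
lens 0.66 [331.4, 38.8] 2968
```

View pics/w1.png

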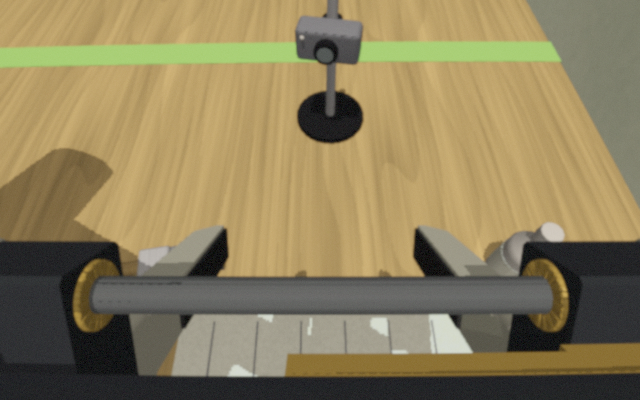

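The picture shows the table camera at (330,65) facing us: lens centre about (326,51), head yawed slightly, foot ellipse centre (330,116). I'll take one closer, flatter view for the fit.

```bash
python3 -m creep '[1,2,0,6,0,2,0,1,2,0,6,0,2,0,1,2,0,6,0,2,0,1,2,0,6,0,2,0,1,2,0,6,0,2,0,1,2,0,6,0,2,0,1,2,0,6,0,2,0,1,2,0,6,0,2,0]'
python3 - <<'E'
from go import *
rows([550,170,280],frame([1,0,0],[0,.71,-.71]))
st=ctrl.state(); p=ctrl.read_camera("wrist"); cv2.imwrite("pics/w2.png",p["img"])
np.savez("w2.npz",R=st["ee_rot"],t=st["tool_pos"])
for l in ("camera","lens"):
    for r in ctrl.cut_out(p,l)[:2]:
        print(l,r["score"],r["uv"],r["mask"].sum()); ys,xs=np.where(r["mask"]); print(xs.min(),xs.max(),ys.min(),ys.max())
i=p["img"][0:210,200:460]; cv2.imwrite("pics/w2c.png",cv2.resize(i,None,fx=2.8,fy=2.8,interpolation=2))
E
```

```text
clock: 4.15
tool_pos: [539.0, 156.5, 250.5]
ee_rot: [[0.003, 1.0, 0.004], [0.544, -0.005, 0.839], [0.839, -0.0, -0.544]]
wrist_force: [0.6, -0.7, 0.0]
finger_gap: 92.9
grip_force: 0.0
rows [ 3.22  1.09 -0.47] [ 0.03 -2.   -0.03] t 4.15
camera 0.67 [330.0, 120.5] 7182
293 365 18 209
lens 0.88 [330.5, 100.1] 2871
293 364 77 124
```

View pics/w2c.png

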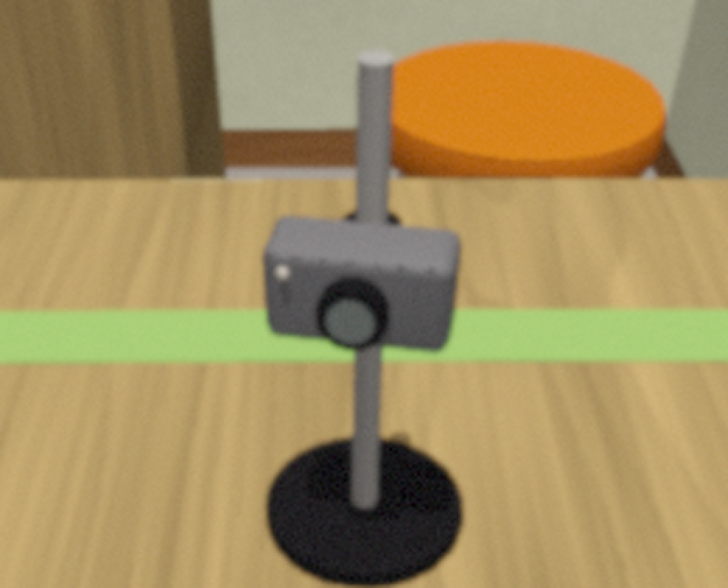

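Lens glass centre is (325,114.6) px, head front bottom corners (295.7,118.2) and (358.2,124.6), pole base (330.7,181), pole top (334.3,20.4).

```bash
cat > camfit.py <<'E'
from go import *
from scipy.optimize import least_squares
p=ctrl.read_camera("wrist"); S={k:dict(tool_pos=np.load(k+".npz")["t"],ee_rot=np.load(k+".npz")["R"]) for k in("w1","w2")}
def pts(v):
    x,y,a,h,d=v; return np.array([[-55,0,h],[-d,40,h-22],[-d,-40,h-22],[-d,40,h+22],[-6,0,14],[0,0,249],[0,55,10],[0,-55,10]])@Rz(a).T+[x,y,0]
def res(v):
    P=pts(v); q=proj(p,P,S["w2"]); q1=proj(p,P,S["w1"])
    return np.r_[(q[0]-[325,114.6])*2,q[1]-[295.7,118.2],q[2]-[358.2,124.6],q[3]-[295,91.4],q[4]-[330.7,181.4],q[5]-[334.3,20.4],
      q[6][0]-295,q[7][0]-365,(q1[0]-[325.5,53])*2,q1[6][0]-297.3,q1[7][0]-363.3]
E
python3 - <<'E'
from camfit import *
r=least_squares(res,[545,400,1.5,185,30],loss="soft_l1"); print(r.x); print(r.fun)
v=r.x; L=pts(v)[0]; print("lens",L)
ro=pts(v)
for n in("scene","top"):
    q=ctrl.read_camera(n); print(n,proj(q,ro[[0,4,5]]).round(1).tolist())
E
```

```text
[554.738 445.248   1.397 166.772  37.66 ]
[ 0.741 -0.59  -0.691  0.124  2.445  0.398 -1.979 -5.746 -1.308 -0.814
  0.14  -0.42   0.306  0.351 -0.346  2.967 -0.003 -0.052]
lens [545.218 391.078 166.772]
scene [[420.7, 115.0], [424.0, 135.0], [435.4, 94.7]]
top [[189.4, 195.0], [188.5, 197.9], [171.1, 189.7]]
```

The projected foot and pole match the scene and top pictures to about 1 px. Lens is at about (545,391,167), inside the given height range. Back to the house now.

```bash
python3 - <<'E'
from go import *
rows(OH+RH@[0,0,220],RG)
E
```

```text
rows [-24.51  -5.39 -36.42] [-3.18 -9.65  0.18] t 4.45
```

```bash
python3 -m creep '[1,-24.5,-5.4,-36.4,-3.18,-9.65,0.18,1,-24.5,-5.4,-36.4,-3.18,-9.65,0.18,1,-24.5,-5.4,-36.4,-3.18,-9.65,0.18,1,-24.5,-5.4,-36.4,-3.18,-9.65,0.18,1,-24.5,-5.4,-36.4,-3.18,-9.65,0.18,1,-24.5,-5.4,-36.4,-3.18,-9.65,0.18,1,-24.5,-5.4,-36.4,-3.18,-9.65,0.18,1,-24.5,-5.4,-36.4,-3.18,-9.65,0.18]'
python3 - <<'E'
from go import *
rows(OH+RH@[0,0,140],RG)
E
```

```text
clock: 5.25
tool_pos: [488.1, -239.2, 244.0]
ee_rot: [[0.17, 0.949, 0.266], [0.985, -0.162, -0.052], [-0.006, 0.271, -0.963]]
wrist_force: [0.8, 0.1, -0.1]
finger_gap: 93.0
grip_force: 0.0
rows [-4.26  0.09  8.27] [0.04 0.05 0.05] t 5.25
```

```bash
python3 -m creep '[0.7,-4.3,0.1,4,0,0,0,0.7,-4.3,0.1,8.3,0.04,0.05,0.05,0.7,-4.3,0.1,8.3,0.04,0.05,0.05,0.7,-4.3,0.1,8.3,0.04,0.05,0.05,0.7,-4.3,0.1,8.3,0.04,0.05,0.05,0.7,-4.3,0.1,8.3,0.04,0.05,0.05,0.7,-4.3,0.1,8.3,0.04,0.05,0.05,0.7,-4.3,0.1,8.3,0.04,0.05,0.05]'
python3 - <<'E'
from go import *
rows(OH+RH@[0,0,73],RG)
st=ctrl.state(); p=ctrl.read_camera("wrist"); i=p["img"].copy()
for k in standparts(SV,SV[3])[3:5]: cv2.polylines(i,[cv2.convexHull(proj(p,k,st).round().astype(np.int32))],1,(255,0,255))
cv2.imwrite("pics/w3.png",i)
E
```

```text
clock: 6.05
tool_pos: [504.0, -286.4, 164.7]
ee_rot: [[0.176, 0.949, 0.262], [0.984, -0.171, -0.042], [0.005, 0.265, -0.964]]
wrist_force: [-0.5, -0.3, -0.8]
finger_gap: 65.1
grip_force: 0.0
rows [ 0.05 -0.02  6.67] [-0.01 -0.04 -0.04] t 6.05
```

View pics/w3.png

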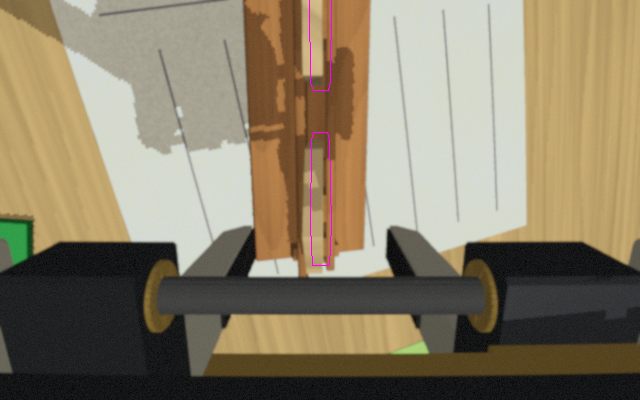

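House plaque appears at columns 302–326, rows about 148–272. The overlay is about 7 px to the right and 8 px up, so I'll refine the offset.

```bash
python3 - <<'E'
from go import *
from scipy.optimize import minimize
st=ctrl.state(); p=ctrl.read_camera("wrist")
for l in("house","square"):
    for r in ctrl.cut_out(p,l)[:3]:
        ys,xs=np.where(r["mask"]); print(l,r["score"],r["uv"],len(xs),xs.min(),xs.max(),ys.min(),ys.max())
        for y in range(ys.min(),ys.max(),20): print(y,xs[ys==y].min(),xs[ys==y].max(),end="; ")
        print()
        if l=="house":
            m=r["mask"].astype(float)
            c=lambda d:np.abs(render(p,[(slab(HOUSE,-6,6)+[d[0],d[1],0])@RH.T+OH],st)-m)[:272].sum()
            b=minimize(c,[-5,-5],method="Nelder-Mead",options=dict(initial_simplex=[[-5,-5],[2,-5],[-5,2]])); print(b.x,b.fun)
cv2.imwrite("pics/w4.png",cv2.resize(p["img"][120:290,230:410],None,fx=3.5,fy=3.5,interpolation=2))
E
```

```text
house 0.61 [20.9, 239.1] 1154 0 33 218 263
218 0 4; 238 4 33; 258 13 26; 
[  38.586 -169.719] 1154.0
house 0.59 [314.8, 205.2] 2700 302 326 141 273
141 310 321; 161 305 326; 181 305 322; 201 304 326; 221 303 324; 241 304 326; 261 307 323; 
[-4.021 -7.071] 305.4588235294118
square 0.75 [314.6, 38.6] 2050 301 328 0 85
0 302 327; 20 301 327; 40 302 327; 60 303 322; 80 306 323;
```

View pics/w4.png

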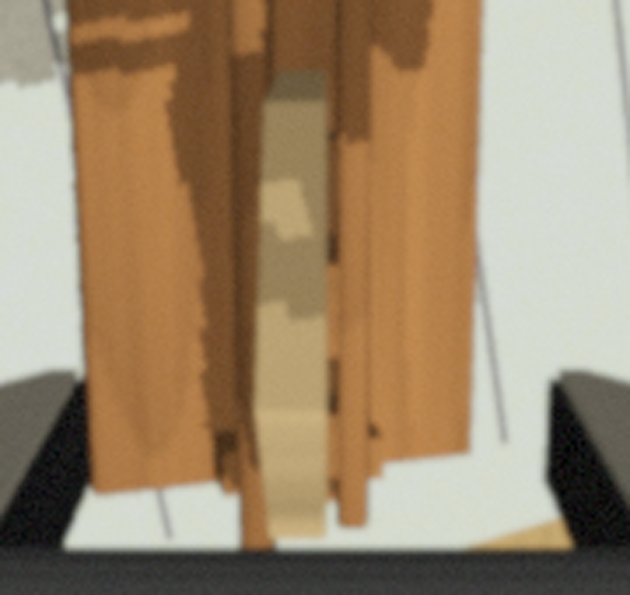

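```bash
python3 -m creep '[0.7,-0.6,-0.45,2,0,0,0,0.7,-0.6,-0.45,4,0,0,0,0.7,-0.6,-0.45,6,0,0,0,0.7,-0.6,-0.45,6.7,0,0,0,0.7,-0.6,-0.45,6.7,0,0,0,0,-0.6,-0.45,6.7,0,0,0,0,-0.6,-0.45,6.7,0,0,0,0,-0.6,-0.45,6.7,0,0,0]'; python3 -m creep '[0,0,0,0,0,0,0,0,0,0,0,0,0,0,0,0,0,0,0,0,0,0,0,0,0,0,0,0,0,0,0,0,0,0,0,0,0,0,0,0,0,0,0,0,0,0,0,0,0,0,0,0,0,0,0,0]'
```

```text
clock: 7.05
tool_pos: [516.0, -294.6, 98.5]
ee_rot: [[0.177, 0.949, 0.262], [0.984, -0.172, -0.042], [0.005, 0.265, -0.964]]
wrist_force: [-0.4, 0.4, 0.2]
finger_gap: 45.5
grip_force: 0.0
clock: 7.85
tool_pos: [516.3, -294.5, 97.9]
ee_rot: [[0.177, 0.949, 0.262], [0.984, -0.172, -0.042], [0.006, 0.265, -0.964]]
wrist_force: [5.9, -0.7, -0.3]
finger_gap: 11.4
grip_force: 30.7
```

Gripped (gap about 12 mm, 31 N). Drawing it out along the lean.

```bash
python3 -m creep '[0,0,0,-1.5,0,0,0,0,0,0,-3,0,0,0,0,0,0,-4.5,0,0,0,0,0,0,-6.5,0,0,0,0,0,0,-9,0,0,0,0,0,0,-12,0,0,0,0,0,0,-15.5,0,0,0,0,0,0,-18,0,0,0]'
python3 - <<'E'
from go import *
v=[554.738,445.248,1.397,166.8]; R=Rz(v[2]); L=R@[-55,0,v[3]]+[v[0],v[1],0]
Rt=np.column_stack([R[:,1],R[:,0],-R[:,2]])
rows([500,0,300],Rt)
st=ctrl.state(); RT=np.array(st["ee_rot"]).T
p=[ctrl.read_camera(n) for n in("scene","top")]
for n in p:
    for r in ctrl.cut_out(n,"house")[:3]: print(r["score"],r["uv"],r["mask"].sum())
E
```

```text
clock: 8.65
tool_pos: [468.0, -286.8, 272.7]
ee_rot: [[0.177, 0.949, 0.26], [0.984, -0.172, -0.041], [0.005, 0.263, -0.965]]
wrist_force: [0.9, -0.6, 0.6]
finger_gap: 11.6
grip_force: 30.7
rows [28.81 -1.17 -2.98] [  2.04   1.96 -14.95] t 8.65
0.97 [160.9, 292.1] 684
0.81 [271.5, 197.8] 483
0.68 [237.5, 193.5] 562
0.94 [437.8, 233.4] 408
0.63 [350.7, 269.9] 117
```

```bash
python3 -m creep '[0,5,-0.2,-0.6,0.4,0.4,-1.3,0,9,-0.4,-1,0.6,0.6,-2.6,0,13,-0.6,-1.4,0.8,0.8,-4,0,17,-0.7,-1.8,1,1,-5.4,0,20,-0.8,-2.1,1.2,1.2,-6.8,0,23,-0.9,-2.4,1.4,1.4,-8.2,0,26,-1.1,-2.7,1.7,1.7,-9.6,0,28.8,-1.2,-3,1.8,1.7,-11]'
python3 - <<'E'
from go import *
v=[554.738,445.248,1.397,166.8]; R=Rz(v[2])
Rt=np.column_stack([R[:,1],R[:,0],-R[:,2]])
print(ctrl.state()["q"]); rows([520,160,260],Rt)
E
```

```text
clock: 9.65
tool_pos: [499.5, 1.1, 295.5]
ee_rot: [[-0.837, 0.546, 0.027], [0.547, 0.836, 0.044], [0.001, 0.052, -0.999]]
wrist_force: [0.6, 0.5, -1.2]
finger_gap: 11.4
grip_force: 30.7
[-0.136 -0.191  1.665  0.047  1.646 -1.124]
rows [ 6.97 14.21  4.3 ] [ 0.49  0.09 -3.87] t 9.65
```

```bash
python3 -m creep '[0,1,3,1,0.2,0,-1,0,2.5,6,2,0.3,0.1,-2,0,4,9,3,0.5,0.1,-3,0,5.5,12,4,0.5,0.1,-3.87,0,7,14.2,4.3,0.5,0.1,-3.87,0,7,14.2,4.3,0.5,0.1,-3.87,0,7,14.2,4.3,0.5,0.1,-3.87,0,7,14.2,4.3,0.5,0.1,-3.87]'
cat >> go.py <<'E'
V=[554.738,445.248,1.397,166.8]; RC=Rz(V[2]); LENS=RC@[-55,0,V[3]]+[V[0],V[1],0]
RT=np.column_stack([RC[:,1],RC[:,0],-RC[:,2]])
E
python3 - <<'E'
from go import *
from scipy.optimize import minimize
rows(LENS-106*RC[:,0]+[0,0,73-57.5],RT)
# in-hand pose: house in tool: z down-lean offset h, lateral dx, roll about tool y
st=ctrl.state(); ps=[ctrl.read_camera(n) for n in("scene","top")]
Rt=np.array(st["ee_rot"]); tp=np.array(st["tool_pos"]); D=[]
for p in ps:
    u=proj(p,[tp])[0]
    for r in ctrl.cut_out(p,"house"):
        print(r["score"],r["uv"],r["mask"].sum(),u)
        if np.hypot(*(np.array(r["uv"])-u))<40: D.append((p,r["mask"].astype(float)));break
p=ps[0];u=proj(p,[tp])[0].astype(int); i=p["img"].copy()
P=np.column_stack([slab(HOUSE,-6,6)[:,1],slab(HOUSE,-6,6)[:,0],73-slab(HOUSE,-6,6)[:,2]])@Rt.T+tp
cv2.polylines(i,[cv2.convexHull(proj(p,P).round().astype(np.int32))],1,(255,0,255))
big=lambda a:cv2.resize(a[u[1]-40:u[1]+40,u[0]-50:u[0]+50],None,fx=5,fy=5,interpolation=2)
w=ctrl.read_camera("wrist")["img"]
cv2.imwrite("pics/hold.png",np.vstack([np.hstack([big(p["img"]),big(i)])[:,:800],np.pad(cv2.resize(w,(320,200)),((0,0),(0,680),(0,0)))[:,:800]][:2]) if 0 else np.vstack([big(i)[:300],np.hstack([cv2.resize(w,(500,300))])]))
E
```

```text
clock: 10.45
tool_pos: [521.2, 157.9, 261.9]
ee_rot: [[-0.984, 0.179, 0.002], [0.179, 0.984, -0.001], [-0.003, -0.001, -1.0]]
wrist_force: [0.3, -0.2, -1.4]
finger_gap: 11.5
grip_force: 30.7
rows [ 1.77 12.78  7.94] [-0.01  0.03 -0.06] t 10.45
0.83 [235.6, 194.8] 536 [376.518 126.624]
0.74 [382.4, 132.9] 277 [376.518 126.624]
0.97 [438.1, 233.5] 393 [238.797 197.989]
0.85 [346.3, 268.6] 367 [238.797 197.989]
```

View pics/hold.png

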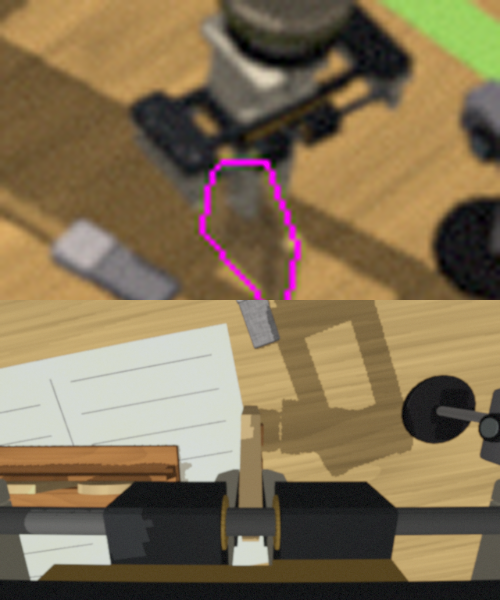

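```bash
cat > hand.py <<'E'
from go import *
from scipy.optimize import minimize
st=ctrl.state(); ps=[ctrl.read_camera(n) for n in("scene","wrist")]
Rt=np.array(st["ee_rot"]); tp=np.array(st["tool_pos"]); D=[]
H=slab(HOUSE,-6,6)
def world(d): # d: lateral tool x, height of tcp above bottom, roll, normal offset
    Q=np.column_stack([H[:,1],H[:,0],54-H[:,2]]); Q=Q@Ry(d[2]).T+[d[0],0,d[1]-54]; return Q@Rt.T+tp
for p in ps:
    for r in ctrl.cut_out(p,"house"):
        c=proj(p,[tp+Rt[:,2]*30],st)[0]; 
        if np.hypot(*(np.array(r["uv"])-c))<(25 if p is ps[0] else 120): D.append((p,r["mask"].astype(float))); print(p["shot"],r["score"],r["uv"],r["mask"].sum(),c); break
E
python3 - <<'E'
from hand import *
for sel in D:
    p,m=sel
    ys,xs=np.where(m>0); print(xs.min(),xs.max(),ys.min(),ys.max())
    w=cv2.dilate(m.astype(np.uint8),np.ones((1,1)))
    def c(d):
        r=render(p,[world(d)],st); out=(m-r).clip(0).sum(); ins=(r-m).clip(0)
        vis=(proj(p,[tp+Rt[:,2]*-5],st)[0][1])
        ins=ins[int(vis):] if "world_from_camera" in p else ins[:240]
        return out+ins.sum()
    for x0 in ([0,73,0],):
        b=minimize(c,x0,method="Nelder-Mead",options=dict(initial_simplex=np.array([x0,[8,73,0],[0,80,0],[0,73,.1]]))); print(b.x,b.fun,c([0,73,0]),c([-1,71,0]),c([6,71,0]))
    # along tool x extents prediction
    for k in(-1,0,6): q=proj(p,world([k,73,0]),st); print(k,q[:,0].min(),q[:,0].max(),q[:,1].min(),q[:,1].max())
E
```

```text
18 0.56 [380.2, 135.3] 299 [375.932 131.952]
19 0.89 [317.1, 212.8] 3875 [319.467 223.913]
368 385 120 148
[-2.655 70.548  0.033] 43.082352941176474 50.50588235294118 47.71372549019608 77.55686274509804
-1 366.5826994159742 385.71592553901553 118.02337621217059 148.74476256313588
0 366.42568195536415 385.5457326980028 117.83781722711339 148.55796408099894
6 365.4851604551778 384.5263176667977 116.72668146704251 147.43921262633324
306 337 140 321
[-2.305 69.544  0.047] 423.60392156862747 486.84705882352944 440.12549019607843 797.6392156862744
-1 303.4462923140715 334.53685117012543 140.81462245758553 320.7441923683291
0 303.41734125132524 334.56548242000736 139.31325540093707 319.11819006488884
6 303.24215624944276 334.73885076445794 130.24378932651558 309.26708810182026
```

Both views agree: lateral offset about -2 mm, TCP about 71 mm above the bottom edge. Moving to the lens.

```bash
python3 - <<'E'
from go import *
rows(LENS-106*RC[:,0]+[0,0,14]+1.5*RT[:,0],RT)
E
python3 -m creep '[0,0.5,2,1.5,0,0,0,0,1,4.5,3,0,0,0,0,1.5,7,4.5,0,0,0,0,1.9,9.5,6,0,0,0,0,1.9,11.5,7.2,0,0,0,0,1.9,12.5,7.9,0,0,0,0,1.9,12.8,8.1,0,0,-0.06,0,1.9,12.8,8.1,0,0,-0.06]'
python3 - <<'E'
from go import *
rows(LENS-106*RC[:,0]+[0,0,14]+1.5*RT[:,0],RT)
p=ctrl.read_camera("scene"); a=p["img"][70:160,360:470]
st=ctrl.state(); w=ctrl.read_camera("wrist"); print(proj(w,[LENS,[V[0],V[1],249.]],st))
cv2.imwrite("pics/fin.png",np.vstack([cv2.resize(a,(366,300),interpolation=2)[:, :].copy() if 0 else cv2.resize(a,(480,300),interpolation=2),cv2.resize(w["img"],(480,300))]))
E
```

```text
rows [ 1.97 12.71  8.23] [ 0.    0.04 -0.06] t 10.9
clock: 11.7
tool_pos: [526.1, 287.7, 181.9]
ee_rot: [[-0.985, 0.172, 0.004], [0.172, 0.985, -0.001], [-0.004, -0.0, -1.0]]
wrist_force: [0.5, 0.2, -0.3]
finger_gap: 11.3
grip_force: 30.7
rows [ 0.05 -0.09  0.11] [-0.    0.04  0.01] t 11.7
[[511.831 233.355]
 [796.395 318.533]]
```

View pics/fin.png

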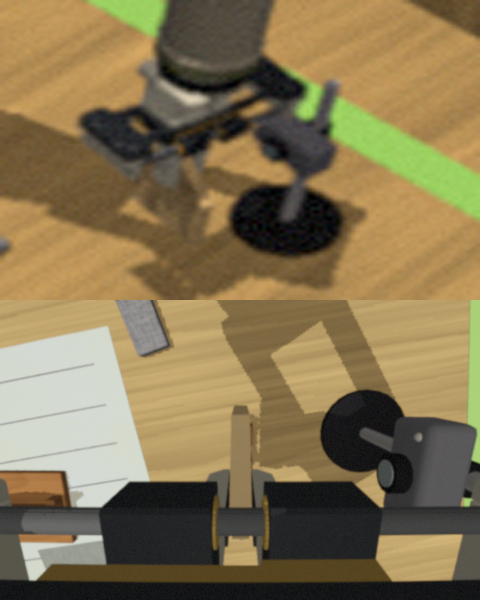

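The house hangs upright with its decorated side to the lens. In the wrist view the lens is at about (515,229) px against a predicted (512,233), so 2 mm off, and the head's edges run parallel to the plaque. One small trim, let it settle, then hand in.

```bash
python3 -m creep '[0,0.1,0,0.1,0,0,0,0,0.2,0,0.1,0,0,0,0,0.2,0,0.1,0,0,0,0,0.2,0,0.1,0,0,0,0,0.2,0,0.1,0,0,0,0,0.2,0,0.1,0,0,0,0,0.2,0,0.1,0,0,0,0,0.2,0,0.1,0,0,0]'
python3 - <<'E'
from hand import *
for p,m in D:
    ys,xs=np.where(m>0);q=proj(p,world([-1.5,71.5,0]),st);print(xs.min(),xs.max(),ys.min(),ys.max(),q.min(0),q.max(0))
print(np.abs(st["joint_vel"]).max(),st["finger_gap"])
print(ctrl.job_done())
E
```

```text
clock: 12.6
tool_pos: [524.1, 288.4, 181.0]
ee_rot: [[-0.985, 0.172, 0.004], [0.172, 0.985, -0.001], [-0.004, 0.0, -1.0]]
wrist_force: [0.1, -0.9, -0.6]
finger_gap: 11.3
grip_force: 30.7
22 0.63 [401.3, 132.2] 309 [398.215 128.324]
23 0.61 [321.1, 214.3] 4057 [319.463 223.908]
389 407 118 143 [388.902 115.002] [408.046 143.914]
305 338 140 321 [303.271 141.777] [334.666 323.192]
0.0010183484694490433 11.301760333520585
the job is handed in; nothing more can be done
None
```

I handed the job in at about 12.7 s with the house held still about 10 cm in front of the lens, upright and centred to within a few mm by my measurements, with the door side facing the lens squarely; the judge's result was not reported back.

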